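# Stow a laptop battery and shut the bench drawer

### The arm

A 7-joint arm with a two-finger parallel gripper is mounted at the origin on the work surface. World frame = base frame: x ahead of the robot, y to its left, z up, the work surface at z = 0. Lengths are in m, angles in rad, forces in N, time in s.
With the tool pointing down it reaches from about 0.4 to 0.875 m from the base axis. Payload 6.5 kg.
Tool frame: the origin (TCP) lies midway between the tips of the shut fingers; the grasp point (between the pads) lies 19 mm behind it (hold_point_z is the distance from the TCP to the grasp point, in m); z points along the fingers, y is the line along which they close (so a half turn about z gives the same grasp; the last joint's range is limited). The gripper opens to 88 mm and grips with 3 to 60 N. Pads are 18 mm wide; open, the fingers measure 123 mm over their backs; the gripper's body (75 mm by 187 mm) begins 45 mm behind the grasp point.
Start: joints at [-1.373, 0.536, -0.004, 1.538, 0.003, 1.067, -0.071], TCP at [0.169, 0.628, 0.239] pointing down, gripper open.
Joint ranges: [-2.7, 2.7], [-0.37, 2.16], [-1.27, 1.26], [0.24, 2.4], [-1.31, 4.45], [0.19, 1.91], [-2.76, 2.76]. Speed limits (rad/s): [2.39, 2.39, 3.14, 3.14, 3.14, 3.14, 3.14].

### API

Orientations are given as a rotation vector (axis times angle).
In Python, from cell import sense, grab_frame, get_calibration, job_done, hold_point_z gives the robot as it stands.
- The arm moves only by the tool apply_moves, never from a script. Its argument "deltas" is a list of rows, each an object with "hand": the closure, from -1 (fully open) to 1 (shut); "xyz": the shift along the tool's x, y, z in cm, a list of three; "rotation": the turn, a rotation vector about the tool's x, y, z in degrees, a list of three. In form: [{"hand": hand, "xyz": [dx, dy, dz], "rotation": [ax, ay, az]}, ...]. A call has 1 to 5 rows; each row shifts and turns the commanded pose from where the row before left it, along the tool's axes as they then stand; what a row does not reach is not made up. A row lasts 1/10 s, in which the tool goes at most 50 mm and 8.59 degrees, less where a joint would pass 70% of its speed; a pose out of reach is approached as far as the arm can. A call is refused whole if a number of a shift passes 5 or a number of a turn 8.59, either way. A call with a gripper value outside its range is refused whole. The fingers move at their own pace and stop on an object; the grip force is fixed at half the most. Time passes only in rows, so rows that do not move let the fingers close. It gives the time, the measured TCP pose, the force, the opening and the grip force at its end, in the units of the state.
- sense(): the state, without advancing time (a new reading comes with each control period).
- grab_frame(name): name is "scene" or "side" or "wrist"; returns the picture (384x512x3 uint8, red, green, blue); there is no depth.
- get_calibration(name): a dict with "vfov" (degrees; the focal length in pixels is half the picture's height over the tangent of half this angle, whatever the lens; pixels are square), "cx", "cy" (the principal point, pixels), "xyz" and "attitude" of the camera in the world. Camera axes: x right, y up, looking along -z (the intrinsics and any distortion apply to the point x, -y, -z); pixel columns grow to the right and rows downward; lengths in m; the calibration is good to about 2 mm. A picture is of the moment at which its call begins: read the wrist's pose just before it. get_calibration takes no time and is no camera call; for the wrist camera it gives the pose at the moment of the call.
- job_done(): hands the job in; it is judged then, once.
The state is a dict: "time_s": time; "qpos": joint angles; "dq": joint speeds; "joint_efforts": joint torques, N m; "ee_pos": TCP position; "orientation": TCP orientation; "ft_force": force on the tool from outside, world axes, zero at the start; "wrist_torque": the same for the moment, N m; "gripper_width": finger opening in m; "gripper_force": force on a finger pad.
Only numpy, scipy, OpenCV 4.12 (cv2) and the standard library are available. Lean on these libraries where they do the work, as an engineer would, in place of code of your own. Each camera call takes 0.05 s, during which the arm holds its last target. There are 200 camera calls.

### The job

Pick up the laptop battery pack lying on the bench and lay it flat, the right way up, in the empty bay of the open drawer, beside the battery already stored there; set it down, do not drop it. Then push the drawer fully home until it clicks past its catch and stays shut, without slamming it. Leave the stored battery lying in its bay, and do not disturb the power adapter, the mouse and the screwdriver on the bench.

Things in the scene. Friction and masses are not known exactly. Their poses are not given: they have to be found in the camera images.
- pack: The loose laptop battery pack: a plain black slab 110 (its x) x 38 (its y) x 24 mm (z) with a thin grey panel on top and brass contacts at one end, about 0.25 kg. It starts on the bench, top up. Origin: centre of its underside; z up.
- stored_pack: An identical battery pack (110 x 38 x 24 mm), already lying lengthwise in the left bay (seen from the robot) of the drawer. Origin: centre of its underside.
- drawer (a joint): How far the drawer is open, m: 0 fully home, 0.18 fully out. It starts 0.13 to 0.16 out. It slides with light friction (1.5 N); from 20 to 9 mm before home a spring catch resists with up to about 6 N more, after that it pulls the drawer home and holds it.
- drawer_pull (a point): Middle of the robot-side face of the drawer's pull: solid aluminium lip 80 mm wide, 10 mm high, 16 mm out from the 12 mm thick grey drawer front, 44 mm above the bench. Moves with the drawer. x points into the unit (pushing direction), y left, z up. The front is 226 mm wide, its top edge 52 mm above the bench; at home the pull's face stands 28 mm in front of the unit's face.
- bay (a point): Point on the floor of the drawer's empty right-hand bay (12 mm above the bench), moving with it: 65 mm behind the drawer front's inner face, mid-width; x into the unit, y left, z up. The bay is 98 wide, 196 mm long: 12 mm high divider on its left, 30 mm high drawer side on its right, 40 mm high front. Only the part in front of the unit's face is open above; the rest is under the unit's top.
- stored_bay (a point): The same point of the left-hand bay, which holds the stored battery: 102 mm to the left of point bay.
- unit_front (a point): Middle of the top front edge of the fixed grey steel drawer unit, 56 mm above the bench; x into the unit, y left. The unit is 226 mm wide, 260 mm deep; its top's underside is 40 mm above the drawer's floor, so only what lies flat passes beneath. A black box (network switch, 34 mm high) stands on it from 100 mm behind this edge.
- adapter: Bystander: black power adapter brick 75 x 54 x 32 mm with a white label, loose on the bench. Origin: centre of its underside.
- mouse: Bystander: black computer mouse 100 x 58 x 32 mm, loose on the bench. Origin: centre of its underside.
- screwdriver: Bystander: screwdriver 190 mm long, lying on the bench along its x. Origin: under its middle.

How it is judged:
By the outcome, as a careful person would: the job done as asked, in the order asked, and still so for the second after the job is handed in, with the robot touching nothing.
It also fails if it takes over 53 s, if anything falls off the work surface, if the arm or the gripper's body presses on something with over 40 N, if the wrist force passes 120 N, or if a joint passes its speed limit or range.

## Working session

There is one attempt and no reset: what is moved stays moved. The work goes in short steps, Python scripts to look and compute and a tool call to move; the robot and the scene stay as the last step left them, time stands still between calls to the robot, and variables do not carry over. Pictures are saved under pics/ and viewed, at most 10 in all, crops included, and the job is handed in when it is done.

Besides the shell and the picture viewer there is one more tool, called after ">>>" as name(argument=value, ...), one argument or row to a line, values as JSON. apply_moves: Moves the arm, as the interface text tells. Its arguments: {"type":"object","properties":{"deltas":{"type":"array"}},"required":["deltas"]}

```bash
mkdir -p pics; ls; python3 - <<'E'
from cell import *
import cv2
s=sense();print(s['time_s'],s['ee_pos'],s['orientation'],s['gripper_width'],hold_point_z)
for n in("scene","side","wrist"):
    c=get_calibration(n);print(n,c)
    cv2.imwrite(f"pics/{n}0.png",grab_frame(n)[...,::-1])
E
```

```text
pics
0.0 [0.16934788 0.62692158 0.2378287 ] [-4.13065745e-01 -3.11422089e+00  2.74287266e-03] 0.0878678674676997 0.0187
scene {'vfov': 57.87342271880028, 'cx': 252.25294484849775, 'cy': 196.00482962158236, 'xyz': array([ 1.02673217, -0.23917346,  0.85799731]), 'attitude': array([0.50114667, 0.29964147, 1.07691726])}
side {'vfov': 55.335375371499, 'cx': 256.948478611345, 'cy': 193.12186078562232, 'xyz': array([ 0.20442901, -0.60073813,  0.70283752]), 'attitude': array([ 0.81961814, -0.22541385, -0.55020626])}
wrist {'vfov': 66.54417538379516, 'cx': 257.9579563617453, 'cy': 194.03371254194312, 'xyz': array([0.09231789, 0.64788452, 0.38374002]), 'attitude': array([-0.26721102, -0.20158638,  1.29646481])}
```

View pics/scene0.png

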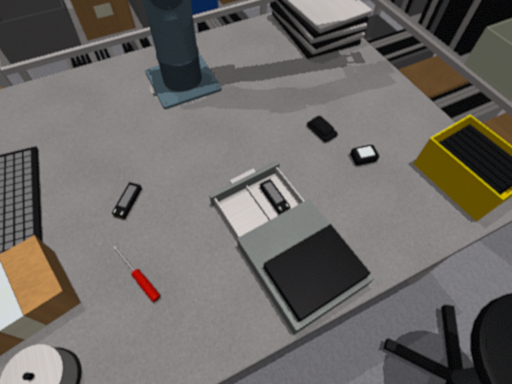

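View pics/side0.png

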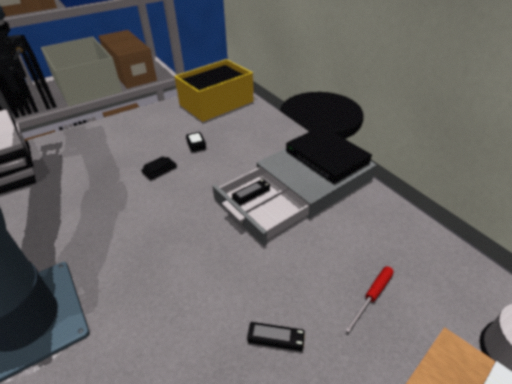

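The scene view shows the pack at (127,200), the drawer at about (255,200) with its right bay empty and the screwdriver at (140,275). In the side view the pack is at (277,336) and the drawer at (262,205). Next I'll measure the pack and enlarge the drawer.

```bash
cat > h.py <<'E'
import numpy as np, cv2
from scipy.spatial.transform import Rotation as R
from cell import *
def ray(cal,u,v):
    f=192/np.tan(np.radians(cal['vfov'])/2)
    d=np.array([(u-cal['cx'])/f,-(v-cal['cy'])/f,-1.])
    return np.array(cal['xyz']),R.from_rotvec(cal['attitude']).apply(d)
def onz(cal,u,v,z):
    o,d=ray(cal,u,v); return o+d*(z-o[2])/d[2]
def proj(cal,p):
    f=192/np.tan(np.radians(cal['vfov'])/2)
    q=R.from_rotvec(cal['attitude']).inv().apply(np.array(p)-cal['xyz'])
    return np.array([cal['cx']-f*q[0]/q[2],cal['cy']+f*q[1]/q[2]])
def meet(c1,p1,c2,p2):
    (o,d),(a,b)=ray(c1,*p1),ray(c2,*p2)
    t=np.linalg.lstsq(np.c_[d,-b],a-o,rcond=None)[0]
    return (o+t[0]*d+a+t[1]*b)/2, np.linalg.norm(o+t[0]*d-a-t[1]*b)
E
python3 - <<'E'
from h import *
for n,(x0,y0,x1,y1) in {'scene':(105,175,150,225),'side':(240,315,315,360)}.items():
    im=cv2.imread(f'pics/{n}0.png'); c=get_calibration(n)
    g=im[y0:y1,x0:x1].max(2)
    m=(g<70).astype(np.uint8)
    cs=max(cv2.findContours(m,0,2)[0],key=cv2.contourArea)
    hull=cv2.convexHull(cs)+np.array([x0,y0])
    # silhouette support on mid-height plane
    for z in(0.012,):
        P=np.array([onz(c,*h[0],z)[:2] for h in hull],np.float32)
        print(n,cv2.minAreaRect(P), cv2.contourArea(hull))
S=cv2.imread('pics/scene0.png')[150:270,205:345]; D=cv2.imread('pics/side0.png')[145:245,205:345]
cv2.imwrite('pics/c1.png',cv2.resize(S,(700,600),interpolation=2)); cv2.imwrite('pics/c2.png',cv2.resize(D,(700,500),interpolation=2))
E
```

```text
scene ((0.41478002071380615, -0.32209518551826477), (0.04550313204526901, 0.1161966472864151), 47.52558898925781) 537.5
side ((0.4134867787361145, -0.32270950078964233), (0.046795450150966644, 0.10900825262069702), 47.27042007446289) 1228.5
```

View pics/c1.png

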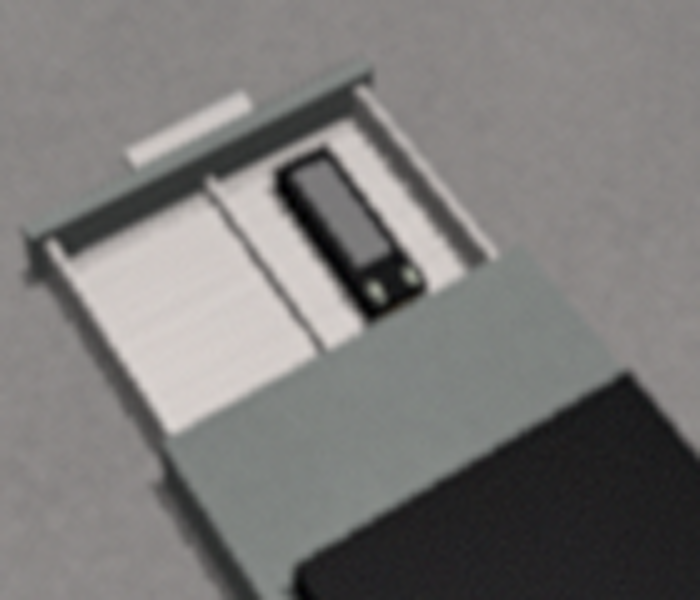

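View pics/c2.png

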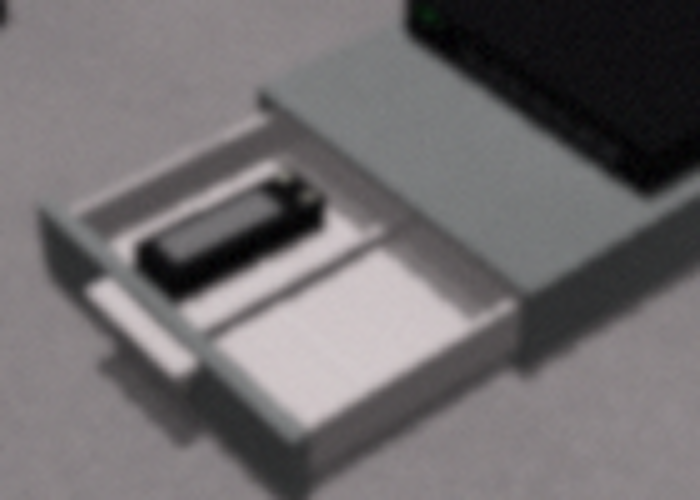

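Crop 1 (5x) shows the front's top edge running from (25,232) to (372,68) and the unit's top edge from (168,437) to (515,250). Crop 2 shows the front from (40,207) to (300,437) and the unit from (260,97) to (525,295). The right bay is clear, and the stored pack lies at about (345,235) in crop 1.

```bash
python3 - <<'E'
from h import *
cs,cd=get_calibration('scene'),get_calibration('side')
A=lambda p:((p[0]+.5)/5-.5+205,(p[1]+.5)/5-.5+150)
B=lambda p:((p[0]+.5)/5-.5+205,(p[1]+.5)/5-.5+145)
pts={'fR':((25,232),(300,437),.052),'fL':((372,68),(40,207),.052),'uR':((168,437),(525,295),.056),'uL':((515,250),(260,97),.056)}
Q={}
for k,(a,b,z) in pts.items():
    m,e=meet(cs,A(a),cd,B(b)); p,q=onz(cs,*A(a),z),onz(cd,*B(b),z)
    Q[k]=(p+q)/2; print(k,m.round(4),round(e,4),p.round(4),q.round(4))
for a,b in(('fR','fL'),('uR','uL')):
    d=Q[b]-Q[a];print(np.linalg.norm(d),np.degrees(np.arctan2(-d[0],d[1])))
y=(Q['uL']-Q['uR']);y/=np.linalg.norm(y);x=np.array([y[1],-y[0],0])
uc=(Q['uL']+Q['uR'])/2;fc=(Q['fL']+Q['fR'])/2
print('yaw',np.degrees(np.arctan2(x[1],x[0])),'uc',uc,'fc',fc,'open',(uc-fc)@x,(uc-fc)@y)
for n,(x0,y0,x1,y1) in {'scene':(105,175,150,225),'side':(240,315,315,360)}.items():
    im=cv2.imread(f'pics/{n}0.png');c=get_calibration(n)
    m=(im[y0:y1,x0:x1].max(2)<70).astype(np.uint8)
    h=cv2.convexHull(max(cv2.findContours(m,0,2)[0],key=cv2.contourArea))+np.array([x0,y0])
    P=np.array([onz(c,*q[0],.012)[:2] for q in h],np.float32);b=cv2.boxPoints(cv2.minAreaRect(P))
    l=max((b[1]-b[0],b[2]-b[1]),key=np.linalg.norm);print(n,'long axis deg',np.degrees(np.arctan2(l[1],l[0])))
# bystanders & tool frame
print('adapter',onz(cs,365,155,.03),'mouse',onz(cs,322,128,.03),'sd',onz(cs,115,248,.005),onz(cs,157,298,.01))
print(R.from_rotvec(sense()['orientation']).as_matrix().round(3))
E
```

```text
fR [ 0.5301 -0.1128  0.0504] 0.0003 [ 0.5312 -0.1131  0.052 ] [ 0.5293 -0.1138  0.052 ]
fL [0.5105 0.1159 0.0413] 0.0006 [0.5175 0.1109 0.052 ] [0.5055 0.1046 0.052 ]
uR [ 0.6781 -0.0975  0.0536] 0.0023 [ 0.6784 -0.0968  0.056 ] [ 0.6765 -0.1006  0.056 ]
uL [0.6594 0.1214 0.0501] 0.0 [0.6621 0.1188 0.056 ] [0.6553 0.1148 0.056 ]
0.22202461092406442 4.841224968203777
0.2163285655103187 4.9834216802420075
yaw 4.9834216802420075 uc [0.66808581 0.00904534 0.056     ] fc [ 0.52083969 -0.00283308  0.052     ] open 0.14772135538656114 -0.0009573826538590188
scene long axis deg -42.474396
side long axis deg -42.72956
adapter [0.59247959 0.36977297 0.03      ] mouse [0.44154723 0.31228457 0.03      ] sd [ 0.54003835 -0.39202073  0.005     ] [ 0.71700025 -0.33471541  0.01      ]
[[-0.965  0.261 -0.   ]
 [ 0.261  0.965 -0.001]
 [-0.    -0.001 -1.   ]]
```

```bash
cat > go.py <<'E'
import sys
from h import *
# usage: go.py x y z yaw_deg [max_cm_per_row]  -> rows from the present pose (tool pointing down)
x,y,z,yaw=map(float,sys.argv[1:5]); mx=float(sys.argv[5]) if len(sys.argv)>5 else 5
s=sense(); p=s['ee_pos']; r=R.from_rotvec(s['orientation'])
goal=R.from_euler('z',yaw,degrees=True)*R.from_euler('x',180,degrees=True)
v=(r.inv()*goal).as_rotvec(degrees=True); d=np.array([x,y,z])-p
n=max(1,int(np.ceil(max(np.linalg.norm(d)*100/mx,np.linalg.norm(v)/8.5))))
print('t',round(s['time_s'],2),'p',p.round(4),'yaw',np.degrees(np.arctan2(*r.as_matrix()[[1,0],0])).round(1),'w',round(s['gripper_width'],4),'F',s['ft_force'].round(1),'n',n)
for i in range(n):
    ri=r*R.from_rotvec(v*i/n,degrees=True)
    print((ri.inv().apply(d/n)*100).round(2),(v/n).round(2))
E
python3 go.py 0.5 0.2 0.24 165; python3 go.py 0.5 0.2 0.24 137.5|tail -3
```

```text
t 0.15 p [0.1694 0.6271 0.238 ] yaw 164.9 w 0.088 F [-0.  -0.1  0.3] n 11
[-3.91 -2.96 -0.01] [-0.01  0.   -0.01]
[-3.91 -2.97 -0.01] [-0.01  0.   -0.01]
[-3.91 -2.97 -0.01] [-0.01  0.   -0.01]
[-3.91 -2.97 -0.01] [-0.01  0.   -0.01]
[-3.91 -2.97 -0.02] [-0.01  0.   -0.01]
[-3.91 -2.97 -0.02] [-0.01  0.   -0.01]
[-3.91 -2.97 -0.02] [-0.01  0.   -0.01]
[-3.91 -2.97 -0.02] [-0.01  0.   -0.01]
[-3.91 -2.97 -0.02] [-0.01  0.   -0.01]
[-3.91 -2.97 -0.02] [-0.01  0.   -0.01]
[-3.91 -2.97 -0.02] [-0.01  0.   -0.01]
[-4.69 -1.45 -0.02] [-0.01  0.    2.49]
[-4.75 -1.25 -0.02] [-0.01  0.    2.49]
[-4.8  -1.04 -0.02] [-0.01  0.    2.49]
```

>>> apply_moves(
  deltas=[
    {"hand": -1,"xyz": [-3.9,-3,0],"rotation": [0,0,0]},
    {"hand": -1,"xyz": [-3.9,-3,0],"rotation": [0,0,0]},
    {"hand": -1,"xyz": [-3.9,-3,0],"rotation": [0,0,0]},
    {"hand": -1,"xyz": [-3.9,-3,0],"rotation": [0,0,0]},
    {"hand": -1,"xyz": [-3.9,-3,0],"rotation": [0,0,0]},
  ],
)

```text
time_s: 0.65
ee_pos: [0.3195, 0.43, 0.2386]
orientation: [0.413, 3.114, -0.0]
ft_force: [0.8, 0.7, 0.3]
gripper_width: 0.0883
gripper_force: 0.0
```

>>> apply_moves(
  deltas=[
    {"hand": -1,"xyz": [-3.9,-3,0],"rotation": [0,0,0]},
    {"hand": -1,"xyz": [-3.9,-3,0],"rotation": [0,0,0]},
    {"hand": -1,"xyz": [-3.9,-3,0],"rotation": [0,0,0]},
    {"hand": -1,"xyz": [-3.9,-3,0],"rotation": [0,0,0]},
    {"hand": -1,"xyz": [-3.9,-3,0],"rotation": [0,0,0]},
  ],
)

```text
time_s: 1.15
ee_pos: [0.4686, 0.2344, 0.2388]
orientation: [0.413, 3.114, 0.0]
ft_force: [0.2, 0.1, 0.2]
gripper_width: 0.0885
gripper_force: 0.0
```

```bash
python3 go.py 0.414 -0.322 0.2 137.5
```

```text
t 1.15 p [0.4686 0.2344 0.2388] yaw 164.9 w 0.0885 F [0.2 0.1 0.2] n 12
[-0.77 -4.6   0.32] [ 0.   -0.    2.28]
[-0.95 -4.56  0.32] [ 0.   -0.    2.28]
[-1.13 -4.52  0.32] [ 0.   -0.    2.28]
[-1.31 -4.47  0.32] [ 0.   -0.    2.28]
[-1.49 -4.41  0.32] [ 0.   -0.    2.28]
[-1.66 -4.35  0.32] [ 0.   -0.    2.28]
[-1.84 -4.28  0.32] [ 0.   -0.    2.28]
[-2.   -4.21  0.32] [ 0.   -0.    2.28]
[-2.17 -4.12  0.32] [ 0.   -0.    2.28]
[-2.33 -4.03  0.32] [ 0.   -0.    2.28]
[-2.49 -3.94  0.32] [ 0.   -0.    2.28]
[-2.65 -3.83  0.32] [ 0.   -0.    2.28]
```

>>> apply_moves(
  deltas=[
    {"hand": -1,"xyz": [-0.8,-4.6,0.3],"rotation": [0,0,2.3]},
    {"hand": -1,"xyz": [-1,-4.6,0.3],"rotation": [0,0,2.3]},
    {"hand": -1,"xyz": [-1.1,-4.5,0.3],"rotation": [0,0,2.3]},
    {"hand": -1,"xyz": [-1.3,-4.5,0.3],"rotation": [0,0,2.3]},
    {"hand": -1,"xyz": [-1.5,-4.4,0.3],"rotation": [0,0,2.3]},
  ],
)

```text
time_s: 1.65
ee_pos: [0.4446, 0.0021, 0.2237]
orientation: [0.725, 3.056, 0.0]
ft_force: [2.0, -0.9, -0.1]
gripper_width: 0.0884
gripper_force: 0.0
```

>>> apply_moves(
  deltas=[
    {"hand": -1,"xyz": [-1.7,-4.4,0.3],"rotation": [0,0,2.3]},
    {"hand": -1,"xyz": [-1.8,-4.3,0.3],"rotation": [0,0,2.3]},
    {"hand": -1,"xyz": [-2,-4.2,0.3],"rotation": [0,0,2.3]},
    {"hand": -1,"xyz": [-2.2,-4.1,0.3],"rotation": [0,0,2.3]},
    {"hand": -1,"xyz": [-2.3,-4,0.3],"rotation": [0,0,2.3]},
  ],
)

```text
time_s: 2.15
ee_pos: [0.4215, -0.2296, 0.2087]
orientation: [1.028, 2.968, 0.0]
ft_force: [0.6, -0.0, 0.8]
gripper_width: 0.0876
gripper_force: 0.0
```

```bash
python3 go.py 0.414 -0.322 0.16 137.5; python3 -c "
from h import *
cv2.imwrite('pics/w1.png',grab_frame('wrist')[...,::-1])"
```

```text
t 2.15 p [ 0.4215 -0.2296  0.2087] yaw 141.8 w 0.0876 F [ 0.6 -0.   0.8] n 3
[-1.71 -2.57  1.62] [0.01 0.01 1.44]
[-1.77 -2.53  1.62] [0.01 0.01 1.44]
[-1.83 -2.49  1.62] [0.01 0.01 1.44]
```

View pics/w1.png

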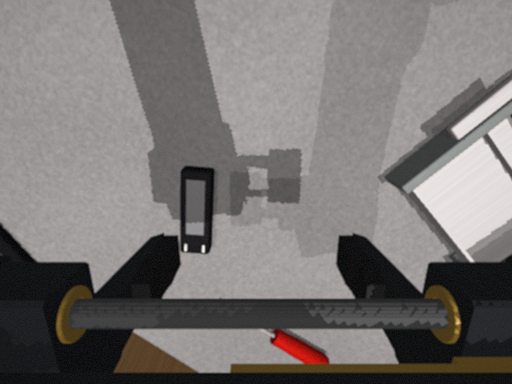

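The wrist view shows the pack at (181–213, 168–253), with its panel at (197,207) and the fingers clear of it. I'll check its pose from this view.

```bash
python3 - <<'E'
from h import *
im=cv2.imread('pics/w1.png');c=get_calibration('wrist')
x0,y0,x1,y1=172,160,222,258
m=(im[y0:y1,x0:x1].max(2)<45).astype(np.uint8)
h=cv2.convexHull(max(cv2.findContours(m,0,2)[0],key=cv2.contourArea))+np.array([x0,y0])
print(cv2.boundingRect(h))
for z in(.012,.024):
    P=np.array([onz(c,*q[0],z)[:2] for q in h],np.float32);r=cv2.minAreaRect(P);b=cv2.boxPoints(r)
    l=max((b[1]-b[0],b[2]-b[1]),key=np.linalg.norm);print(z,r,np.degrees(np.arctan2(l[1],l[0])))
E
```

```text
(181, 166, 33, 87)
0.012 ((0.4128829538822174, -0.3328196704387665), (0.03913070261478424, 0.11464446783065796), 46.55904769897461) -43.440945
0.024 ((0.4109331965446472, -0.32771414518356323), (0.037759631872177124, 0.11062750220298767), 46.55904769897461) -43.44097
```

```bash
python3 go.py 0.412 -0.326 0.08 137 4
```

```text
t 2.2 p [ 0.4196 -0.2378  0.209 ] yaw 141.2 w 0.0882 F [-1.1 -5.9  1. ] n 4
[-1.22 -1.83  3.24] [-0.05  0.06  1.05]
[-1.26 -1.81  3.23] [-0.05  0.06  1.05]
[-1.29 -1.78  3.23] [-0.05  0.06  1.05]
[-1.33 -1.76  3.23] [-0.05  0.06  1.05]
```

```bash
python3 go.py 0.4137 -0.3215 0.08 137.4 4
```

```text
t 2.2 p [ 0.4196 -0.2378  0.209 ] yaw 141.2 w 0.0882 F [-1.1 -5.9  1. ] n 4
[-1.18 -1.71  3.24] [-0.05  0.06  0.95]
[-1.22 -1.69  3.23] [-0.05  0.06  0.95]
[-1.25 -1.68  3.23] [-0.05  0.06  0.95]
[-1.28 -1.66  3.23] [-0.05  0.06  0.95]
```

>>> apply_moves(
  deltas=[
    {"hand": -1,"xyz": [-1.1,-1.7,3.2],"rotation": [0,0,1]},
    {"hand": -1,"xyz": [-1.1,-1.7,3.2],"rotation": [0,0,1]},
    {"hand": -1,"xyz": [-1.1,-1.7,3.2],"rotation": [0,0,1]},
    {"hand": -1,"xyz": [-1.1,-1.6,3.2],"rotation": [0,0,1]},
    {"hand": -1,"xyz": [0,0,0],"rotation": [0,0,0]},
  ],
)

```text
time_s: 2.7
ee_pos: [0.4101, -0.3084, 0.0774]
orientation: [-1.131, -2.924, 0.001]
ft_force: [-0.8, 0.6, 0.8]
gripper_width: 0.0883
gripper_force: 0.0
```

```bash
python3 go.py 0.4137 -0.3215 0.004 137.4 2.5
```

```text
t 2.7 p [ 0.4101 -0.3084  0.0774] yaw 137.7 w 0.0883 F [-0.8  0.6  0.8] n 3
[-0.4  -0.24  2.45] [-0.05 -0.11  0.1 ]
[-0.39 -0.24  2.45] [-0.05 -0.11  0.1 ]
[-0.39 -0.24  2.45] [-0.05 -0.11  0.1 ]
```

>>> apply_moves(
  deltas=[
    {"hand": -1,"xyz": [-0.4,-0.3,0],"rotation": [0,0,0]},
    {"hand": -1,"xyz": [-0.4,-0.2,2],"rotation": [0,0,0]},
    {"hand": -1,"xyz": [-0.4,-0.2,2],"rotation": [0,0,0]},
    {"hand": -1,"xyz": [0,0,2],"rotation": [0,0,0]},
    {"hand": -1,"xyz": [0,0,0],"rotation": [0,0,0]},
  ],
)

```text
time_s: 3.2
ee_pos: [0.4178, -0.3195, 0.0207]
orientation: [-1.126, -2.932, -0.002]
ft_force: [0.1, 0.2, 0.5]
gripper_width: 0.0881
gripper_force: 0.0
```

```bash
python3 go.py 0.4137 -0.3215 0.004 137.4 2.5
```

```text
t 3.2 p [ 0.4178 -0.3195  0.0207] yaw 138.0 w 0.0881 F [0.1 0.2 0.5] n 1
[ 0.17 -0.43  1.67] [ 0.04 -0.07  0.59]
```

>>> apply_moves(
  deltas=[
    {"hand": -1,"xyz": [0.1,-0.4,0.9],"rotation": [0,0,0.5]},
    {"hand": -1,"xyz": [0,0,0.8],"rotation": [0,0,0]},
    {"hand": -1,"xyz": [0,0,0],"rotation": [0,0,0]},
    {"hand": 1,"xyz": [0,0,0],"rotation": [0,0,0]},
    {"hand": 1,"xyz": [0,0,0],"rotation": [0,0,0]},
  ],
)

```text
time_s: 3.7
ee_pos: [0.4142, -0.3233, 0.0042]
orientation: [1.141, 2.926, -0.0]
ft_force: [0.4, 0.2, 0.4]
gripper_width: 0.0743
gripper_force: 0.0
```

>>> apply_moves(
  deltas=[
    {"hand": 1,"xyz": [0,0,0],"rotation": [0,0,0]},
    {"hand": 1,"xyz": [0,0,0],"rotation": [0,0,0]},
    {"hand": 1,"xyz": [0,0,0],"rotation": [0,0,0]},
    {"hand": 1,"xyz": [0,0,0],"rotation": [0,0,0]},
  ],
)

```text
time_s: 4.1
ee_pos: [0.414, -0.3231, 0.0038]
orientation: [1.141, 2.927, -0.0]
ft_force: [-0.7, 0.3, -0.4]
gripper_width: 0.0425
gripper_force: 0.0
```

>>> apply_moves(
  deltas=[
    {"hand": 1,"xyz": [0,0,0],"rotation": [0,0,0]},
    {"hand": 1,"xyz": [0,0,0],"rotation": [0,0,0]},
    {"hand": 1,"xyz": [0,0,0],"rotation": [0,0,0]},
    {"hand": 1,"xyz": [0,0,-0.5],"rotation": [0,0,0]},
    {"hand": 1,"xyz": [0,0,-1],"rotation": [0,0,0]},
  ],
)

```text
time_s: 4.6
ee_pos: [0.413, -0.3228, 0.0185]
orientation: [-1.141, -2.925, -0.0]
ft_force: [-0.9, 1.3, -2.4]
gripper_width: 0.0376
gripper_force: 30.0
```

>>> apply_moves(
  deltas=[
    {"hand": 1,"xyz": [0,0,-2.5],"rotation": [0,0,0]},
    {"hand": 1,"xyz": [0,0,-3],"rotation": [0,0,0]},
    {"hand": 1,"xyz": [0,0,-3],"rotation": [0,0,0]},
    {"hand": 1,"xyz": [0,0,-3],"rotation": [0,0,0]},
    {"hand": 1,"xyz": [0,0,0],"rotation": [0,0,0]},
  ],
)

```text
time_s: 5.1
ee_pos: [0.4157, -0.3249, 0.1376]
orientation: [1.14, 2.92, -0.002]
ft_force: [-0.1, -0.5, -3.5]
gripper_width: 0.0373
gripper_force: 30.0
```

```bash
python3 - <<'E'
from h import *
ims=[]
for n in('side','wrist'): 
    c=get_calibration(n);ims.append(grab_frame(n)[...,::-1])
cv2.imwrite('pics/g.png',cv2.resize(np.hstack(ims),(800,300)));cv2.imwrite('pics/gw.png',ims[1])
E
python3 go.py 0.602 -0.047 0.13 185 4
```

```text
t 5.2 p [ 0.414  -0.323   0.1341] yaw 137.4 w 0.0378 F [-0.3  0.5 -3.3] n 9
[0.54 3.67 0.05] [ 0.    0.01 -5.29]
[0.2  3.71 0.05] [ 0.    0.01 -5.29]
[-0.14  3.71  0.05] [ 0.    0.01 -5.29]
[-0.49  3.68  0.05] [ 0.    0.01 -5.29]
[-0.82  3.62  0.05] [ 0.    0.01 -5.29]
[-1.15  3.53  0.05] [ 0.    0.01 -5.29]
[-1.47  3.41  0.05] [ 0.    0.01 -5.29]
[-1.78  3.26  0.05] [ 0.    0.01 -5.29]
[-2.07  3.08  0.05] [ 0.    0.01 -5.29]
```

View pics/g.png

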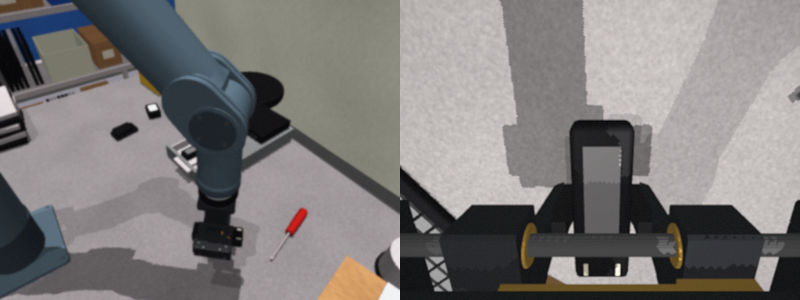

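The pack is held level and upright, at columns 570–632 and rows 120–275 of the combined picture. The drawer and bystanders are unmoved. I'll check its offset along the tool's x from the wrist picture.

```bash
python3 - <<'E'
from h import *
c=get_calibration('wrist');s=sense();r=R.from_rotvec(s['orientation'])
for v in(156,354):
    p=onz(c,258,v,s['ee_pos'][2]+.02);print(v,r.inv().apply(p-s['ee_pos']).round(4))
E
```

```text
156 [ 0.0565 -0.0002 -0.02  ]
354 [-0.0531 -0.0002 -0.02  ]
```

>>> apply_moves(
  deltas=[
    {"hand": 1,"xyz": [0.5,3.7,0],"rotation": [0,0,-5.3]},
    {"hand": 1,"xyz": [0.2,3.7,0],"rotation": [0,0,-5.3]},
    {"hand": 1,"xyz": [-0.1,3.7,0],"rotation": [0,0,-5.3]},
    {"hand": 1,"xyz": [-0.5,3.7,0],"rotation": [0,0,-5.3]},
    {"hand": 1,"xyz": [-0.8,3.6,0],"rotation": [0,0,-5.3]},
  ],
)

```text
time_s: 5.7
ee_pos: [0.5177, -0.1678, 0.132]
orientation: [-0.434, -3.108, -0.001]
ft_force: [-0.2, -1.0, -1.8]
gripper_width: 0.0377
gripper_force: 30.0
```

>>> apply_moves(
  deltas=[
    {"hand": 1,"xyz": [-1.2,3.5,0],"rotation": [0,0,-5.3]},
    {"hand": 1,"xyz": [-1.5,3.4,0],"rotation": [0,0,-5.3]},
    {"hand": 1,"xyz": [-1.8,3.3,0],"rotation": [0,0,-5.3]},
    {"hand": 1,"xyz": [-2,3,0],"rotation": [0,0,-5.3]},
    {"hand": 1,"xyz": [0,0,0],"rotation": [0,0,0]},
  ],
)

```text
time_s: 6.2
ee_pos: [0.6033, -0.0408, 0.1317]
orientation: [0.155, -3.137, -0.007]
ft_force: [0.5, 0.2, -3.1]
gripper_width: 0.0379
gripper_force: 30.0
```

>>> apply_moves(
  deltas=[
    {"hand": 1,"xyz": [0,0,0],"rotation": [0,0,0]},
    {"hand": 1,"xyz": [0,0,0],"rotation": [0,0,0]},
  ],
)

```text
time_s: 6.4
ee_pos: [0.6003, -0.0491, 0.1324]
orientation: [0.136, -3.136, 0.001]
ft_force: [-0.1, -0.6, -3.4]
gripper_width: 0.0381
gripper_force: 30.0
```

```bash
python3 - <<'E'
from h import *
c=get_calibration('wrist');s=sense();im=grab_frame('wrist')[...,::-1]
print(c['xyz'],c['attitude']);np.save('wc.npy',np.r_[c['xyz'],c['attitude']])
cv2.imwrite('pics/w2.png',im)
E
python3 go.py 0.602 -0.047 0.1 185 4
```

```text
[ 0.52120847 -0.0560343   0.27846609] [-0.23480656 -0.25462864  1.64343223]
t 6.45 p [ 0.6005 -0.0493  0.1328] yaw -175.1 w 0.0379 F [ 0.3 -0.  -3. ] n 1
[-0.17  0.22  3.28] [-0.03 -0.13 -0.06]
```

View pics/w2.png

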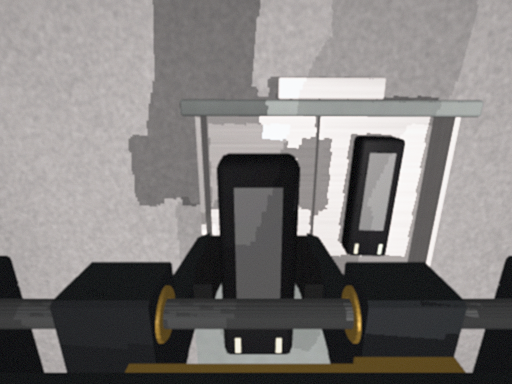

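The wrist view shows the drawer front's outer top edge from (182,101) to (482,101). The divider is at column 318, the bay's right wall at column 205, and the pack sits above the bay.

```bash
python3 - <<'E'
from h import *
c=get_calibration('wrist');w=np.load('wc.npy');c['xyz'],c['attitude']=w[:3],w[3:]
a,b=onz(c,182,101,.052),onz(c,482,101,.052);print('front',a,b,np.linalg.norm(a-b),np.degrees(np.arctan2(-(b-a)[0],(b-a)[1])))
f=(a+b)/2;y=(b-a)/np.linalg.norm(b-a);x=np.array([y[1],-y[0],0]);print('bay',f+.077*x-.051*y, 'pull',f-.016*x)
i=[onz(c,u,v,.052) for u,v in((183,115),(480,115))];print('inner',[(q-f)@x for q in i])
print('divider',onz(c,318,118,.024),(onz(c,318,118,.024)-f)@y,'side',(onz(c,204,120,.042)-f)@y)
E
```

```text
front [ 0.52619393 -0.11206314  0.052     ] [0.50698276 0.10827743 0.052     ] 0.22117648511725316 4.982931938342069
bay [ 0.59772714 -0.04601197  0.052     ] pull [ 0.50064882 -0.0032826   0.052     ]
inner [np.float64(0.00998113729050687), np.float64(0.009971997337938049)]
divider [ 0.53054799 -0.00466405  0.024     ] -0.0039732391400546935 side -0.09691740301647134
```

```bash
python3 go.py 0.602 -0.048 0.05 185 2.5
```

```text
t 6.45 p [ 0.6005 -0.0493  0.1328] yaw -175.1 w 0.0379 F [ 0.3 -0.  -3. ] n 4
[-0.04  0.03  2.07] [-0.01 -0.03 -0.01]
[-0.04  0.03  2.07] [-0.01 -0.03 -0.01]
[-0.04  0.03  2.07] [-0.01 -0.03 -0.01]
[-0.04  0.03  2.07] [-0.01 -0.03 -0.01]
```

>>> apply_moves(
  deltas=[
    {"hand": 1,"xyz": [-0.1,0.1,2],"rotation": [0,0,0]},
    {"hand": 1,"xyz": [0,0,2],"rotation": [0,0,0]},
    {"hand": 1,"xyz": [0,0,2],"rotation": [0,0,0]},
    {"hand": 1,"xyz": [0,0,2],"rotation": [0,0,0]},
    {"hand": 1,"xyz": [0,0,0],"rotation": [0,0,0]},
  ],
)

```text
time_s: 6.95
ee_pos: [0.5999, -0.0478, 0.0511]
orientation: [0.136, -3.133, 0.0]
ft_force: [-0.4, 0.4, -2.3]
gripper_width: 0.0381
gripper_force: 30.0
```

```bash
python3 go.py 0.602 -0.048 0.022 185 2.5
```

```text
t 6.95 p [ 0.5999 -0.0478  0.0511] yaw -175.0 w 0.0381 F [-0.4  0.4 -2.3] n 2
[-0.11 -0.02  1.46] [ 0.   -0.16 -0.01]
[-0.11 -0.02  1.46] [ 0.   -0.16 -0.01]
```

>>> apply_moves(
  deltas=[
    {"hand": 1,"xyz": [-0.1,0,1],"rotation": [0,0,0]},
    {"hand": 1,"xyz": [-0.1,0,1],"rotation": [0,0,0]},
    {"hand": 1,"xyz": [0,0,0.7],"rotation": [0,0,0]},
    {"hand": 1,"xyz": [0,0,0.3],"rotation": [0,0,0]},
    {"hand": 1,"xyz": [0,0,0],"rotation": [0,0,0]},
  ],
)

```text
time_s: 7.45
ee_pos: [0.6045, -0.0464, 0.0234]
orientation: [0.139, -3.138, -0.0]
ft_force: [-0.3, 0.6, -2.4]
gripper_width: 0.038
gripper_force: 30.0
```

>>> apply_moves(
  deltas=[
    {"hand": 1,"xyz": [0,0,0.2],"rotation": [0,0,0]},
    {"hand": 1,"xyz": [0,0,0.1],"rotation": [0,0,0]},
    {"hand": 1,"xyz": [0,0,0],"rotation": [0,0,0]},
  ],
)

```text
time_s: 7.75
ee_pos: [0.6048, -0.0464, 0.0208]
orientation: [-0.139, 3.138, 0.0]
ft_force: [-0.6, -0.5, -3.6]
gripper_width: 0.0376
gripper_force: 30.0
```

>>> apply_moves(
  deltas=[
    {"hand": 1,"xyz": [0.2,0,0.3],"rotation": [0,0,0]},
    {"hand": 1,"xyz": [0,0,0.1],"rotation": [0,0,0]},
    {"hand": 1,"xyz": [0,0,0],"rotation": [0,0,0]},
  ],
)

```text
time_s: 8.05
ee_pos: [0.6024, -0.0466, 0.0165]
orientation: [0.139, -3.138, -0.0]
ft_force: [-0.7, 0.9, -2.7]
gripper_width: 0.0379
gripper_force: 30.0
```

>>> apply_moves(
  deltas=[
    {"hand": 1,"xyz": [0,0,0.1],"rotation": [0,0,0]},
    {"hand": 1,"xyz": [0,0,0],"rotation": [0,0,0]},
  ],
)

```text
time_s: 8.25
ee_pos: [0.6029, -0.0467, 0.0158]
orientation: [-0.139, 3.138, -0.0]
ft_force: [0.5, -0.2, -2.5]
gripper_width: 0.0378
gripper_force: 30.0
```

>>> apply_moves(
  deltas=[
    {"hand": 1,"xyz": [0,0,0.1],"rotation": [0,0,0]},
    {"hand": 1,"xyz": [0,0,0],"rotation": [0,0,0]},
  ],
)

```text
time_s: 8.45
ee_pos: [0.6038, -0.0466, 0.0157]
orientation: [-0.139, 3.137, 0.0]
ft_force: [-0.6, 0.6, 4.8]
gripper_width: 0.0381
gripper_force: 30.0
```

Contact, since the vertical force flipped to +4.8 N. Now I'll open just enough to release.

>>> apply_moves(
  deltas=[
    {"hand": 0,"xyz": [0,0,0],"rotation": [0,0,0]},
    {"hand": -0.2,"xyz": [0,0,0],"rotation": [0,0,0]},
    {"hand": -0.2,"xyz": [0,0,0],"rotation": [0,0,0]},
    {"hand": -0.2,"xyz": [0,0,0],"rotation": [0,0,0]},
  ],
)

```text
time_s: 8.85
ee_pos: [0.6027, -0.0467, 0.0147]
orientation: [0.139, -3.138, 0.0]
ft_force: [0.2, 0.1, 0.0]
gripper_width: 0.0528
gripper_force: 0.0
```

>>> apply_moves(
  deltas=[
    {"hand": -0.2,"xyz": [0,0,-0.5],"rotation": [0,0,0]},
    {"hand": -0.2,"xyz": [0,0,-1.5],"rotation": [0,0,0]},
    {"hand": -0.2,"xyz": [0,0,-3],"rotation": [0,0,0]},
    {"hand": -0.2,"xyz": [0,0,-4],"rotation": [0,0,0]},
    {"hand": -0.2,"xyz": [0,0,-3],"rotation": [0,0,0]},
  ],
)

```text
time_s: 9.35
ee_pos: [0.6035, -0.0469, 0.1381]
orientation: [-0.139, 3.136, -0.0]
ft_force: [0.9, 0.1, -0.3]
gripper_width: 0.0528
gripper_force: 0.0
```

```bash
python3 - <<'E'
from h import *
ims=[]
for n,(x,y) in {'side':(205,145),'scene':(205,150)}.items():
    im=grab_frame(n)[...,::-1];cv2.imwrite(f'pics/{n}1.png',im)
    ims.append(cv2.resize(im[y:y+140,x:x+140],(400,400),interpolation=2))
cv2.imwrite('pics/rel.png',np.hstack(ims))
E
python3 go.py 0.44 -0.01 0.14 185 4
```

```text
t 9.45 p [ 0.6061 -0.0471  0.1405] yaw -174.9 w 0.0531 F [0.5 0.5 0.1] n 5
[ 3.24  1.03 -0.02] [-0.01  0.1   0.01]
[ 3.24  1.03 -0.01] [-0.01  0.1   0.01]
[ 3.24  1.03 -0.01] [-0.01  0.1   0.01]
[ 3.24  1.03 -0.  ] [-0.01  0.1   0.01]
[3.24 1.03 0.  ] [-0.01  0.1   0.01]
```

View pics/rel.png

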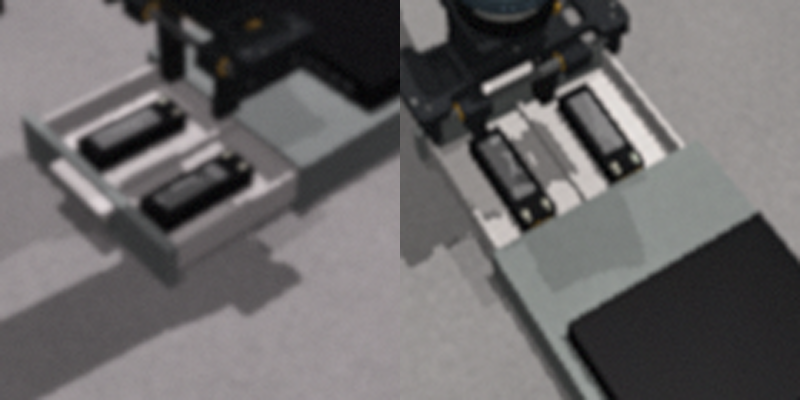

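Both packs lie flat in their bays; the placed one is at (195,195) in the left half and (515,175) in the right half. Next I'll shut the fingers and go in front of the pull.

>>> apply_moves(
  deltas=[
    {"hand": 0,"xyz": [3.2,0.8,0],"rotation": [0,0,0]},
    {"hand": 1,"xyz": [3.2,0.8,0],"rotation": [0,0,0]},
    {"hand": 1,"xyz": [3.2,1,0],"rotation": [0,0,0]},
    {"hand": 1,"xyz": [3.2,1,0],"rotation": [0,0,0]},
    {"hand": 1,"xyz": [2.4,1,0],"rotation": [0,0,0]},
  ],
)

```text
time_s: 9.95
ee_pos: [0.4449, -0.0142, 0.1348]
orientation: [0.139, -3.137, -0.0]
ft_force: [0.6, 0.3, -0.2]
gripper_width: 0.0148
gripper_force: 0.0
```

>>> apply_moves(
  deltas=[
    {"hand": 1,"xyz": [0,0,0],"rotation": [0,0,0]},
    {"hand": 1,"xyz": [0,0,0],"rotation": [0,0,0]},
    {"hand": 1,"xyz": [0,0,0],"rotation": [0,0,0]},
  ],
)

```text
time_s: 10.25
ee_pos: [0.4486, -0.0145, 0.1351]
orientation: [-0.139, 3.137, -0.0]
ft_force: [0.5, -0.3, -0.1]
gripper_width: 0.0005
gripper_force: 0.0
```

```bash
python3 go.py 0.455 -0.0075 0.03 185 3
```

```text
t 10.25 p [ 0.4486 -0.0145  0.1351] yaw -174.9 w 0.0005 F [ 0.5 -0.3 -0.1] n 4
[-0.17  0.16  2.63] [-0.    0.02  0.02]
[-0.17  0.16  2.63] [-0.    0.02  0.02]
[-0.17  0.16  2.63] [-0.    0.02  0.02]
[-0.17  0.16  2.63] [-0.    0.02  0.02]
```

>>> apply_moves(
  deltas=[
    {"hand": 1,"xyz": [0,0.2,2.6],"rotation": [0,0,0]},
    {"hand": 1,"xyz": [0,0.2,2.6],"rotation": [0,0,0]},
    {"hand": 1,"xyz": [0,0.2,2.6],"rotation": [0,0,0]},
    {"hand": 1,"xyz": [0,0,2.6],"rotation": [0,0,0]},
    {"hand": 1,"xyz": [-0.5,0,0],"rotation": [0,0,0]},
  ],
)

```text
time_s: 10.75
ee_pos: [0.4502, -0.0083, 0.0283]
orientation: [0.138, -3.133, 0.0]
ft_force: [0.1, -0.4, 0.6]
gripper_width: 0.0005
gripper_force: 0.0
```

>>> apply_moves(
  deltas=[
    {"hand": 1,"xyz": [-1,0,0],"rotation": [0,0,0]},
    {"hand": 1,"xyz": [-1,0,0],"rotation": [0,0,0]},
    {"hand": 1,"xyz": [-0.5,0,0],"rotation": [0,0,0]},
    {"hand": 1,"xyz": [-0.5,0,0],"rotation": [0,0,0]},
    {"hand": 1,"xyz": [-0.5,0,0],"rotation": [0,0,0]},
  ],
)

```text
time_s: 11.25
ee_pos: [0.4873, -0.0047, 0.0313]
orientation: [-0.14, 3.138, 0.0]
ft_force: [0.8, -0.2, -0.7]
gripper_width: 0.0005
gripper_force: 0.0
```

>>> apply_moves(
  deltas=[
    {"hand": 1,"xyz": [-0.4,0,0],"rotation": [0,0,0]},
    {"hand": 1,"xyz": [-0.4,0,0],"rotation": [0,0,0]},
    {"hand": 1,"xyz": [-0.4,0,0],"rotation": [0,0,0]},
    {"hand": 1,"xyz": [-0.5,0,0],"rotation": [0,0,0]},
    {"hand": 1,"xyz": [-0.5,0,0],"rotation": [0,0,0]},
  ],
)

```text
time_s: 11.75
ee_pos: [0.5086, -0.0029, 0.0306]
orientation: [0.139, -3.138, 0.0]
ft_force: [-2.7, -0.3, 0.1]
gripper_width: 0.0003
gripper_force: 0.9
```

>>> apply_moves(
  deltas=[
    {"hand": 1,"xyz": [-0.7,0,0],"rotation": [0,0,0]},
    {"hand": 1,"xyz": [-0.8,0,0],"rotation": [0,0,0]},
    {"hand": 1,"xyz": [-0.8,0,0],"rotation": [0,0,0]},
    {"hand": 1,"xyz": [-0.8,0,0],"rotation": [0,0,0]},
    {"hand": 1,"xyz": [-0.8,0,0],"rotation": [0,0,0]},
  ],
)

```text
time_s: 12.25
ee_pos: [0.548, 0.0005, 0.0306]
orientation: [0.139, -3.138, 0.0]
ft_force: [-2.1, -1.2, -1.1]
gripper_width: 0.0003
gripper_force: 1.1
```

>>> apply_moves(
  deltas=[
    {"hand": 1,"xyz": [-0.8,0,0],"rotation": [0,0,0]},
    {"hand": 1,"xyz": [-0.8,0,0],"rotation": [0,0,0]},
    {"hand": 1,"xyz": [-0.8,0,0],"rotation": [0,0,0]},
    {"hand": 1,"xyz": [-0.8,0,0],"rotation": [0,0,0]},
    {"hand": 1,"xyz": [-0.6,0,0],"rotation": [0,0,0]},
  ],
)

```text
time_s: 12.75
ee_pos: [0.5862, 0.0042, 0.0308]
orientation: [-0.14, 3.138, 0.0]
ft_force: [-2.5, -1.6, 0.5]
gripper_width: 0.0002
gripper_force: 0.9
```

>>> apply_moves(
  deltas=[
    {"hand": 1,"xyz": [-0.5,0,0],"rotation": [0,0,0]},
    {"hand": 1,"xyz": [-0.4,0,0],"rotation": [0,0,0]},
    {"hand": 1,"xyz": [-0.4,0,0],"rotation": [0,0,0]},
    {"hand": 1,"xyz": [-0.3,0,0],"rotation": [0,0,0]},
    {"hand": 1,"xyz": [-0.3,0,0],"rotation": [0,0,0]},
  ],
)

```text
time_s: 13.25
ee_pos: [0.6044, 0.0058, 0.0308]
orientation: [-0.14, 3.138, 0.0]
ft_force: [-2.6, -0.6, 2.3]
gripper_width: 0.0005
gripper_force: 0.9
```

>>> apply_moves(
  deltas=[
    {"hand": 1,"xyz": [-0.3,0,0],"rotation": [0,0,0]},
    {"hand": 1,"xyz": [-0.3,0,0],"rotation": [0,0,0]},
    {"hand": 1,"xyz": [-0.3,0,0],"rotation": [0,0,0]},
    {"hand": 1,"xyz": [-0.3,0,0],"rotation": [0,0,0]},
  ],
)

```text
time_s: 13.65
ee_pos: [0.6151, 0.0067, 0.0306]
orientation: [0.139, -3.136, -0.0]
ft_force: [-6.1, -0.2, 5.8]
gripper_width: 0.0001
gripper_force: 3.3
```

>>> apply_moves(
  deltas=[
    {"hand": 1,"xyz": [-0.2,0,0],"rotation": [0,0,0]},
    {"hand": 1,"xyz": [-0.2,0,0],"rotation": [0,0,0]},
    {"hand": 1,"xyz": [-0.2,0,0],"rotation": [0,0,0]},
    {"hand": 1,"xyz": [-0.2,0,0],"rotation": [0,0,0]},
  ],
)

```text
time_s: 14.05
ee_pos: [0.6243, 0.0075, 0.0307]
orientation: [-0.139, 3.138, -0.0]
ft_force: [-0.4, -0.5, 0.4]
gripper_width: 0.0004
gripper_force: 0.3
```

>>> apply_moves(
  deltas=[
    {"hand": 1,"xyz": [-0.2,0,0],"rotation": [0,0,0]},
    {"hand": 1,"xyz": [-0.2,0,0],"rotation": [0,0,0]},
    {"hand": 1,"xyz": [-0.2,0,0],"rotation": [0,0,0]},
  ],
)

```text
time_s: 14.35
ee_pos: [0.6307, 0.0084, 0.0308]
orientation: [-0.14, 3.137, 0.0]
ft_force: [0.4, -0.8, -0.8]
gripper_width: 0.0006
gripper_force: 0.0
```

>>> apply_moves(
  deltas=[
    {"hand": 1,"xyz": [-0.1,0,0],"rotation": [0,0,0]},
    {"hand": 1,"xyz": [-0.1,0,0],"rotation": [0,0,0]},
    {"hand": 1,"xyz": [0,0,0],"rotation": [0,0,0]},
  ],
)

```text
time_s: 14.65
ee_pos: [0.631, 0.0083, 0.0305]
orientation: [0.139, -3.136, -0.0]
ft_force: [-4.7, 0.7, 3.1]
gripper_width: 0.0006
gripper_force: 2.3
```

>>> apply_moves(
  deltas=[
    {"hand": 1,"xyz": [-0.1,0,0],"rotation": [0,0,0]},
    {"hand": 1,"xyz": [-0.1,0,0],"rotation": [0,0,0]},
    {"hand": 1,"xyz": [0,0,0],"rotation": [0,0,0]},
  ],
)

```text
time_s: 14.95
ee_pos: [0.6311, 0.0083, 0.0304]
orientation: [0.139, -3.133, -0.001]
ft_force: [-10.5, -0.3, 8.8]
gripper_width: 0.0004
gripper_force: 5.2
```

The drawer is at its stop: the force rises with no travel. Now I'll back away and check.

>>> apply_moves(
  deltas=[
    {"hand": 1,"xyz": [0.5,0,0],"rotation": [0,0,0]},
    {"hand": 1,"xyz": [2,0,0],"rotation": [0,0,0]},
    {"hand": 1,"xyz": [3,0,0],"rotation": [0,0,0]},
    {"hand": 1,"xyz": [3,0,-3],"rotation": [0,0,0]},
    {"hand": 1,"xyz": [3,0,-4],"rotation": [0,0,0]},
  ],
)

```text
time_s: 15.45
ee_pos: [0.5177, -0.002, 0.1001]
orientation: [0.14, -3.137, 0.001]
ft_force: [1.1, -0.2, 1.8]
gripper_width: 0.0007
gripper_force: 0.0
```

>>> apply_moves(
  deltas=[
    {"hand": 1,"xyz": [0,0,-4],"rotation": [0,0,0]},
    {"hand": 1,"xyz": [0,0,-3],"rotation": [0,0,0]},
    {"hand": 1,"xyz": [0,0,0],"rotation": [0,0,0]},
    {"hand": 1,"xyz": [0,0,0],"rotation": [0,0,0]},
  ],
)

```text
time_s: 15.85
ee_pos: [0.5205, -0.0017, 0.1714]
orientation: [-0.14, 3.135, 0.0]
ft_force: [-0.9, -0.1, -1.0]
gripper_width: 0.0008
gripper_force: 0.0
```

```bash
python3 - <<'E'
from h import *
a,b=[grab_frame(n)[...,::-1] for n in('scene','side')]
cv2.imwrite('pics/end.png',cv2.resize(np.hstack([a,b]),(800,300)))
s=sense();print(s['time_s'],s['ee_pos'],s['ft_force'])
E
```

```text
15.95 [ 0.51908489 -0.00180571  0.16979623] [-0.39760272 -0.42760198  0.5090648 ]
```

View pics/end.png

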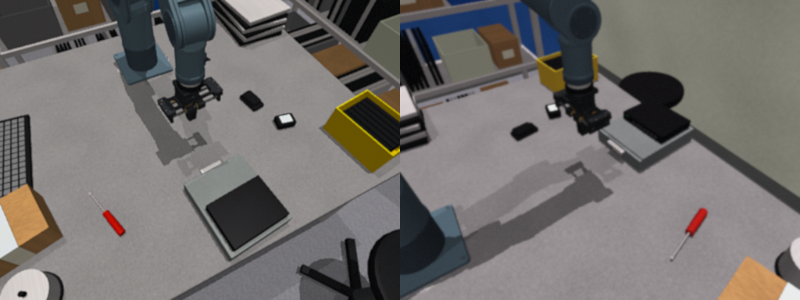

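The drawer is shut, with its pull at (210,167) in the left half, and the mouse, adapter and screwdriver are where they were. The arm is clear.

```bash
python3 -c "
from cell import *
print(job_done())"
```

```text
the job is handed in; nothing more can be done
None
```

The pack was laid flat, top up, in the right bay and the drawer pushed home past its catch; in the last pictures it stayed shut with the adapter, mouse and screwdriver unmoved, and I handed the job in at about 16 s (the system gave no verdict, and the packs can't be seen inside the shut drawer).

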